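Take the depth of a blind bore with a rod depth gauge

ROBOT

A 7-joint arm with a two-finger parallel gripper is mounted at the origin on a cart in front of the work surface, level with it; the furniture and walls round the work are solid. World frame = base frame: x ahead of the robot, y to its left, z up, the work surface at z = 0. Lengths are in m, angles in rad, forces in N, time in s.
With the tool pointing down it reaches from about 0.4 to 0.85 m from the base axis. Payload 4.5 kg.
Tool frame: the origin (TCP) lies at the very end of the fingers, on their centre line; the grasp point (between the pads) lies 19 mm behind it; z points along the fingers, y is the line along which they close (so a half turn about z gives the same grasp; the last joint's range is limited). The gripper opens to 85 mm and grips with 20 to 120 N. Pads are 22 mm wide; open, the fingers measure 114 mm over their backs; the gripper's body (76 mm by 85 mm) begins 54 mm behind the grasp point. The pads swing forward as they close: fully open they stand 13 mm farther back than shut.
Start: joints at [1.33, 0.689, -0.195, 1.565, 0.157, 0.902, -0.215], TCP at [0.17, -0.602, 0.231] pointing down, gripper open.
Joint ranges: [-3.01, 3.01], [-0.46, 2.08], [-1.47, 1.51], [0.13, 2.56], [-1, 4.14], [0.04, 2.09], [-2.66, 2.66]. Speed limits (rad/s): [2.57, 2.57, 3.14, 3.14, 3.14, 3.14, 3.14].

INTERFACE

Orientations are given as a rotation vector (axis times angle).
In Python, from workcell import r gives the robot as it stands. The module is installed in compiled form; this text tells all that it offers.
- The arm moves only by the tool drive_tool, never from a script. Its argument "increments" is a list of rows, each an object of numbers: "grip": the opening, from 0 (shut) to 1 (fully open); "dx", "dy", "dz": the shift along the world's x, y, z as a fraction of full scale; "wx", "wy", "wz": the turn, a rotation vector about the world's x, y, z as a fraction of full scale. In form: [{"grip": .., "dx": .., "dy": .., "dz": .., "wx": .., "wy": .., "wz": ..}, ...]. A call has 1 to 12 rows; each row shifts and turns the commanded pose from where the row before left it; what a row does not reach is not made up. Full scale, the value 1, is 100 mm for a shift and 90 degrees for a turn. A row lasts 1/12 s, in which the tool goes at most 41.7 mm and 7.16 degrees, less where a joint would pass 70% of its speed; a pose out of reach is approached as far as the arm can. A call with a number of a shift or a turn outside -1 to 1 is refused whole. A call with a gripper value outside its range is refused whole. The fingers move at their own pace and stop on an object; "grip_force" is the grip in N (left out, the last holds). Time passes only in rows, so rows that do not move let the fingers close. It gives the time, the measured TCP pose, the force, the opening and the grip force at its end, in the units of the state.
- r.get_state(): the state, without advancing time (a new reading comes with each control period).
- r.get_image(name): name is "scene" or "top" or "wrist"; returns a dict with "img" (384x512x3 uint8, red, green, blue), "fx", "fy", "cx", "cy" (pixels), "dist_coeffs" ([k1, k2, p1, p2, k3] as OpenCV has them; the pictures are not rectified), "origin" and "orientation" of the camera in the world. Camera axes: x right, y down, z forward; pixel columns grow to the right and rows downward; lengths in m; the calibration is good to about 2 mm. A picture is of the moment at which its call begins. There is no depth.
- r.job_done(): hands the job in; it is judged then, once.
The state is a dict: "t": time; "q": joint angles; "joint_velocities": joint speeds; "joint_efforts": joint torques, N m; "ee_pos": TCP position; "orientation": TCP orientation; "force": force on the tool from outside, world axes, zero at the start; "wrist_torque": the same for the moment, N m; "gripper_width": opening from 0.0 (shut) to 1.0 (fully open); "gripper_force": force on a finger pad.
Only numpy, scipy, OpenCV 4.12 (cv2) and the standard library are available. Lean on these libraries where they do the work, as an engineer would, in place of code of your own. Each camera call takes 0.05 s, during which the arm holds its last target. There are 200 camera calls.

TASK

Take the depth of the wider of the two blind bores in the valve housing: lift the depth gauge off its hook and, holding it upright, lower its rod into that bore until it bottoms out, so that the housing's top face pushes the sliding stop up the rod. Then hang the gauge back on the hook by its cross-bar without disturbing the stop, so that the reading is kept, and leave the housing where it stands.

Things in the scene. Friction and masses are not known exactly. Their poses are not given: they have to be found in the camera images.
- gauge_grip (a point): Centre of the depth gauge's flat black grip, grasped from above: 14 mm thick (this frame's x), 40 wide (y), 44 tall (z, up along the rod). Under it a steel cross-bar 16 mm thick (x), 80 long (y), 14 high, then a straight 10 mm steel rod down to the tip. Total about 0.26 kg. It starts hanging upright on the hook, the bar across both prongs, the rod between them.
- gauge_bar (a point): Middle of the underside of the gauge's cross-bar, on the rod's axis, 34 mm below the grip's centre and 120 mm above the rod's tip; axes as gauge_grip.
- gauge_tip (a point): Lower end of the gauge's rod, on its axis, 154 mm below the grip's centre; axes as gauge_grip.
- stop (a joint): Sliding stop on the rod: dark steel beam 76 mm long (gauge y), 18 wide, 12 high, with a round collar on it, 28 high in all. Value: how far (m) the rod's tip sticks out below the stop's flat underside; it grows as the stop is pushed up the rod, 0 to 0.085. It slides against a steady friction of about 4 N and stays where it is left. Starts at 0.005 to 0.022.
- housing: Aluminium valve housing, about 2.2 kg, loose on the bench, turned any way about the vertical. Origin: centre of the underside of its rectangular flange, 104 (x) x 172 (y) x 14 mm. On it stand two round bosses, tops level at 75 mm: one 60 mm across with the wider bore (bore_mouth, at y +32 mm), one 42 mm across with an 18 mm bore that is not to be measured (at y -40 mm).
- bore_mouth (a point): Centre of the mouth of the wider blind bore, in the machined top face of the housing, 75 mm above the bench; z up. The bore has 28 mm diameter and a flat bottom, nominally 48 mm down.
- hanger: Steel stand bolted to the bench that carries the hook; origin: centre of the underside of its 110 x 110 mm foot, z up. A 20 mm round post stands at x +34 mm, and no part is higher than 200 mm. All other things on the bench lie lower than 95 mm. The gauge's stop cannot pass up between the prongs: bring the rod in and out by the open front, the bar lifted over the lips.
- hook (a point): Where the middle of the cross-bar's underside belongs when hung: midway between the hook's two level prongs, at their top faces, 190 mm above the bench. z up; the prongs point along -x, toward the robot. They are 13 mm wide, 27 mm apart (inner faces), and end 33 to 39 mm ahead (-x) of this point in lips turned up 10 mm. A plate flush with the prongs joins them from 39 mm behind (+x).
Not all that is in view belongs to the job. There is more than one size of the part that bears gauge_grip; the job needs the largest.

How it is judged:
On the way:
1. the rod stands upright on the bottom of the wider bore and the stop has been pushed up to the top face (stop value 46 to 50 mm) (z of gauge_tip in the frame of bore_mouth below -0.0455 m and horizontal distance between gauge_tip and bore_mouth below 0.013 m and angle between gauge_tip's own z axis and vertical below 0.1 rad and value of joint stop between 0.046 and 0.05 m), for 0.2 s.
At the end, for the whole second after the job is handed in: Gauge hung: mid-underside of its bar within 4 mm of the prongs' height, 12 mm of midway between them, at most 30 mm ahead of or 35 mm behind the hook point; rod within 0.12 rad of vertical; stop reads the 48 mm bore depth within 2 mm; bore mouth within 15 mm of its start (x of gauge_bar in the frame of hook between -0.03 and 0.035 m and y of gauge_bar in the frame of hook between -0.012 and 0.012 m and z of gauge_bar in the frame of hook between -0.004 and 0.004 m and angle between gauge_bar's own z axis and vertical below 0.12 rad and value of joint stop between 0.046 and 0.05 m and distance of bore_mouth from where it was at the start of the episode below 0.015 m); the robot touches nothing.
It fails at once if the housing is shifted by more than 15 mm or tipped (distance of bore_mouth from where it was at the start of the episode above 0.015 m or angle between bore_mouth's own z axis and vertical above 0.1 rad).
It also fails if it takes over 53 s, if anything falls off the work surface, if the arm or the gripper's body presses on something with over 40 N, if the wrist force passes 120 N, or if a joint passes its speed limit or range.

## Working session

There is one attempt and no reset: what is moved stays moved. The work goes in short steps, Python scripts to look and compute and a tool call to move; the robot and the scene stay as the last step left them, time stands still between calls to the robot, and variables do not carry over. Pictures are saved under pics/ and viewed, at most 10 in all, crops included, and the job is handed in when it is done.

Besides the shell and the picture viewer there is one more tool, called after "Emit:" in YAML: its name, and indented under it one key for each argument. drive_tool: Moves the arm, as the interface text tells. Its arguments: {"type":"object","properties":{"increments":{"type":"array"},"grip_force":{"type":"number"}},"required":["increments"]}

```bash
mkdir -p pics; cat > h.py <<'E'
import numpy as np,cv2,json
from workcell import r
from scipy.spatial.transform import Rotation as R
def rot(o):
    o=np.array(o,float)
    if o.shape==(3,3): return o
    if o.size==3: return R.from_rotvec(o).as_matrix()
    return R.from_quat(o).as_matrix()
def snap(name,fn):
    c=r.get_image(name); cv2.imwrite(f'pics/{fn}.png',c['img'][:,:,::-1])
    json.dump({k:np.array(c[k]).tolist() for k in c if k!='img'},open(f'pics/{fn}.json','w'))
def cam(fn):
    c=json.load(open(f'pics/{fn}.json'));K=np.array([[c['fx'],0,c['cx']],[0,c['fy'],c['cy']],[0,0,1]]);return K,np.array(c['dist_coeffs']),np.array(c['origin']),rot(c['orientation'])
def ray(fn,u,v):
    K,d,o,Rm=cam(fn);p=cv2.undistortPoints(np.array([[[u,v]]],float),K,d)[0,0]
    return o,Rm@np.array([p[0],p[1],1])
def at(fn,u,v,z):
    o,d=ray(fn,u,v);return o+d*(z-o[2])/d[2]
def proj(fn,P):
    K,d,o,Rm=cam(fn);rv=cv2.Rodrigues(Rm.T)[0];return cv2.projectPoints(np.array(P,float).reshape(-1,3),rv,-Rm.T@o,K,d)[0][:,0]
def tri(a,b):
    A=np.zeros((3,3));B=np.zeros(3)
    for fn,u,v in (a,b):
        o,d=ray(fn,u,v);d=d/np.linalg.norm(d);M=np.eye(3)-np.outer(d,d);A+=M;B+=M@o
    return np.linalg.solve(A,B)
def state():
    s=r.get_state();print({k:np.round(s[k],3).tolist() for k in ('t','ee_pos','orientation','force','gripper_width','gripper_force')})
E
python3 - <<'E'
from h import *
snap('scene','s0');snap('top','t0');state()
for f in('s0','t0'):print(cam(f))
a=cv2.imread('pics/s0.png');b=cv2.imread('pics/t0.png')
cv2.imwrite('pics/both.png',cv2.resize(np.vstack([a]),(800,600)));cv2.imwrite('pics/both2.png',cv2.resize(b,(800,600)))
E
```

```text
{'t': 0.1, 'ee_pos': [0.169, -0.601, 0.231], 'orientation': [-3.11, -0.43, 0.001], 'force': [-0.021, 0.09, 0.383], 'gripper_width': 0.999, 'gripper_force': 0.0}
(array([[401.28042517,   0.        , 252.00565864],
       [  0.        , 401.28042517, 198.24894686],
       [  0.        ,   0.        ,   1.        ]]), array([-0.1032985,  0.       ,  0.       ,  0.       ,  0.       ]), array([-0.12549561,  0.52200437,  0.62588303]), array([[-0.59552293, -0.40201619,  0.6955109 ],
       [-0.80324257,  0.28461715, -0.52325372],
       [ 0.01240213, -0.87027355, -0.49241256]]))
(array([[354.25649405,   0.        , 259.0477316 ],
       [  0.        , 354.25649405, 193.25640735],
       [  0.        ,   0.        ,   1.        ]]), array([-0.07111081,  0.        ,  0.        ,  0.        ,  0.        ]), array([0.48524397, 0.01797925, 1.01314032]), array([[ 0.02701031, -0.99522765,  0.09376759],
       [-0.99963139, -0.02663357,  0.00526719],
       [-0.00274468, -0.0938753 , -0.99558018]]))
```

View pics/both.png

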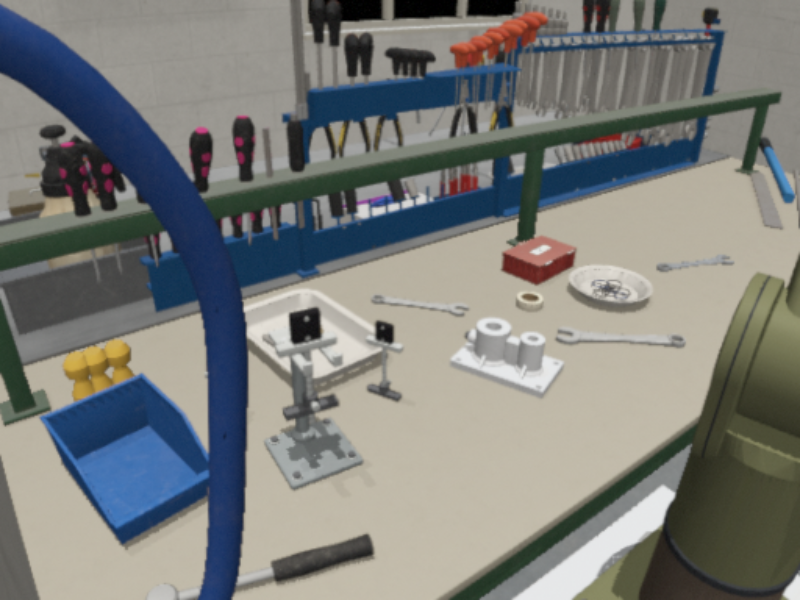

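View pics/both2.png

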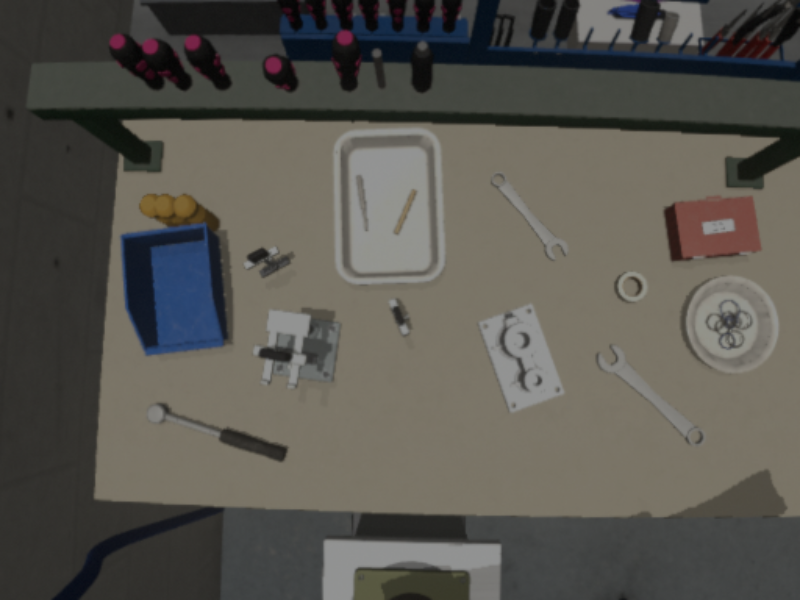

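The scene shows the hanger with the large gauge at top px (275,353 of 800 wide), scene (305,325). The housing is at top (521,357), wide boss at (517,341). Two smaller gauges stand nearby, at top (398,316) and (267,260). Next, an enlarged crop.

```bash
python3 - <<'E'
from h import *
b=cv2.imread('pics/t0.png');s=cv2.imread('pics/s0.png')
# crops 80x60 -> x5 (400x300)
def cr(im,x,y):return cv2.resize(cv2.convertScaleAbs(im[y:y+60,x:x+80],alpha=1.6 if im is b else 1),(400,300),interpolation=cv2.INTER_CUBIC)
cv2.imwrite('pics/c.png',np.vstack([np.hstack([cr(b,150,190),cr(b,295,195)]),np.hstack([cr(s,165,190),cr(s,285,195)])]))
E
```

```text
(no output)
```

View pics/c.png

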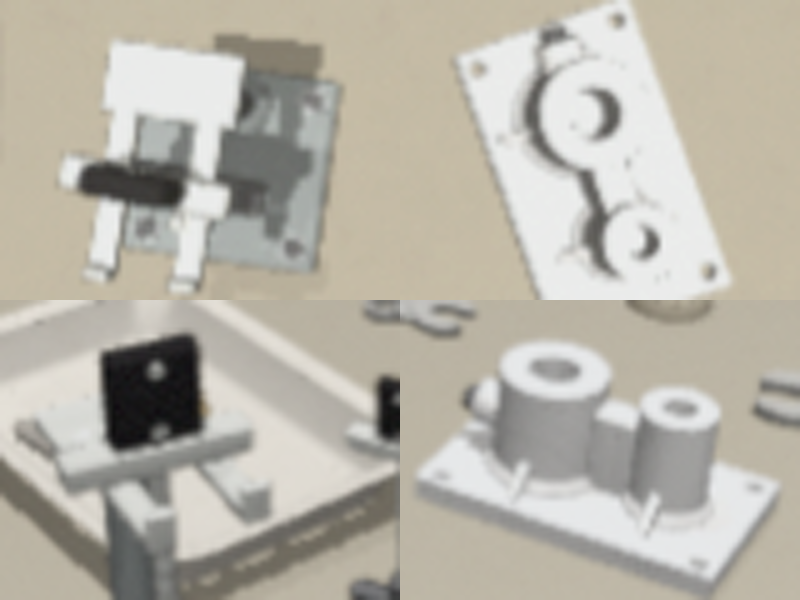

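```bash
python3 - <<'E'
from h import *
T=lambda x,y,ox,oy:((x+.5)/5-.5+ox,(y+.5)/5-.5+oy)
t=lambda x,y:('t0',*T(x,y,150,190)); th=lambda x,y:('t0',*T(x-400,y,295,195))
s=lambda x,y:('s0',*T(x,y-300,165,190)); sh=lambda x,y:('s0',*T(x-400,y-300,285,195))
p=lambda n,v:print(n,np.round(v,4))
p('lips L,R z.2',at(*t(98,272),.2));p('',at(*t(184,284),.2))
for c in [(110,40),(243,58),(105,108),(240,122)]:p('plate',at(*t(*c),.19))
p('bar L',at(*t(64,172),.204));p('bar R',at(*t(225,203),.204))
p('grip L',at(*t(82,180),.246));p('grip R',at(*t(184,192),.246))
p('bore top',at(*th(593,111),.075));p('bore scene',at(*sh(555,368),.075));p('tri',tri(th(593,111),sh(555,368)))
p('small top',at(*th(640,240),.075));p('small scene',at(*sh(682,408),.075))
p('scene bar L bottomfront', at(*s(62,478),.19));p('scene bar R', at(*s(252,440),.19))
p('scene griptop',at(*s(101,352),.246));p('',at(*s(196,336),.246))
E
```

```text
lips L,R z.2 [0.4396 0.2248 0.2   ]
 [0.4355 0.1849 0.2   ]
plate [0.5471 0.2269 0.19  ]
plate [0.5403 0.1639 0.19  ]
plate [0.5152 0.2277 0.19  ]
plate [0.5105 0.164  0.19  ]
bar L [0.4848 0.2417 0.204 ]
bar R [0.4729 0.1669 0.204 ]
grip L [0.4816 0.222  0.246 ]
grip R [0.4778 0.1772 0.246 ]
bore top [ 0.5162 -0.1753  0.075 ]
bore scene [ 0.5102 -0.1706  0.075 ]
tri [ 0.5161 -0.1766  0.07  ]
small top [ 0.4488 -0.2009  0.075 ]
small scene [ 0.4419 -0.1964  0.075 ]
scene bar L bottomfront [0.489  0.2437 0.19  ]
scene bar R [0.4695 0.1677 0.19  ]
scene griptop [0.4796 0.2269 0.246 ]
 [0.4695 0.191  0.246 ]
```

Emit:
drive_tool:
  increments:
    - {"grip": 1, "dx": 0.26, "dy": 0.2, "dz": 0.09, "wz": 0.061}
    - {"grip": 1, "dx": 0.26, "dy": 0.2, "dz": 0.09, "wz": 0.061}
    - {"grip": 1, "dx": 0.26, "dy": 0.2, "dz": 0.09, "wz": 0.061}
    - {"grip": 1, "dx": 0.26, "dy": 0.2, "dz": 0.09, "wz": 0.061}
    - {"grip": 1, "dx": 0.26, "dy": 0.2, "dz": 0.09, "wz": 0.061}
    - {"grip": 1, "dx": 0.26, "dy": 0.2, "dz": 0.09, "wz": 0.061}
    - {"grip": 1, "dx": 0.26, "dy": 0.2, "dz": 0.09, "wz": 0.061}
    - {"grip": 1, "dx": 0.26, "dy": 0.2, "dz": 0.09, "wz": 0.061}
    - {"grip": 1, "dx": 0.26, "dy": 0.2, "dz": 0.09, "wz": 0.061}
    - {"grip": 1, "dx": 0.26, "dy": 0.2, "dz": 0.09, "wz": 0.061}
    - {"grip": 1, "dx": 0.26, "dy": 0.2, "dz": 0.09, "wz": 0.061}
    - {"grip": 1, "dx": 0.26, "dy": 0.2, "dz": 0.09, "wz": 0.061}

```text
invalid input
```

Emit:
drive_tool:
  increments:
    - {"grip": 1, "dx": 0.26, "dy": 0.2, "dz": 0.09, "wx": 0, "wy": 0, "wz": 0.061}
    - {"grip": 1, "dx": 0.26, "dy": 0.2, "dz": 0.09, "wx": 0, "wy": 0, "wz": 0.061}
    - {"grip": 1, "dx": 0.26, "dy": 0.2, "dz": 0.09, "wx": 0, "wy": 0, "wz": 0.061}
    - {"grip": 1, "dx": 0.26, "dy": 0.2, "dz": 0.09, "wx": 0, "wy": 0, "wz": 0.061}
    - {"grip": 1, "dx": 0.26, "dy": 0.2, "dz": 0.09, "wx": 0, "wy": 0, "wz": 0.061}
    - {"grip": 1, "dx": 0.26, "dy": 0.2, "dz": 0.09, "wx": 0, "wy": 0, "wz": 0.061}

```text
t: 0.6
ee_pos: [0.3264, -0.4802, 0.2854]
orientation: [-2.859, -1.301, 0.001]
force: [0.3, -0.3, 0.5]
gripper_width: 1.001
gripper_force: 0.0
```

Emit:
drive_tool:
  increments:
    - {"grip": 1, "dx": 0.26, "dy": 0.3, "dz": 0.1, "wx": 0, "wy": 0, "wz": 0.061}
    - {"grip": 1, "dx": 0.26, "dy": 0.3, "dz": 0.1, "wx": 0, "wy": 0, "wz": 0.061}
    - {"grip": 1, "dx": 0.26, "dy": 0.3, "dz": 0.1, "wx": 0, "wy": 0, "wz": 0.061}
    - {"grip": 1, "dx": 0.26, "dy": 0.3, "dz": 0.1, "wx": 0, "wy": 0, "wz": 0.061}
    - {"grip": 1, "dx": 0.26, "dy": 0.3, "dz": 0.1, "wx": 0, "wy": 0, "wz": 0.061}
    - {"grip": 1, "dx": 0.2, "dy": 0.3, "dz": 0.0, "wx": 0, "wy": 0, "wz": 0.061}
    - {"grip": 1, "dx": 0, "dy": 0.38, "dz": 0, "wx": 0, "wy": 0, "wz": 0}
    - {"grip": 1, "dx": 0, "dy": 0.38, "dz": 0, "wx": 0, "wy": 0, "wz": 0}
    - {"grip": 1, "dx": 0, "dy": 0.38, "dz": 0, "wx": 0, "wy": 0, "wz": 0}
    - {"grip": 1, "dx": 0, "dy": 0.38, "dz": 0, "wx": 0, "wy": 0, "wz": 0}
    - {"grip": 1, "dx": 0, "dy": 0, "dz": 0, "wx": 0, "wy": 0, "wz": 0}
    - {"grip": 1, "dx": 0, "dy": 0, "dz": 0, "wx": 0, "wy": 0, "wz": 0}

```text
t: 1.6
ee_pos: [0.4756, -0.147, 0.3355]
orientation: [-2.372, -2.06, -0.0]
force: [-0.0, -1.0, 0.1]
gripper_width: 1.004
gripper_force: 0.0
```

```bash
python3 - <<'E'
from h import *
snap('wrist','w1');state()
print(cam('w1')[2:])
print(proj('w1',[[.516,-.175,.075],[.513,-.173,.075],[.447,-.199,.075]]))
E
```

```text
{'t': 1.65, 'ee_pos': [0.475, -0.149, 0.335], 'orientation': [2.376, 2.055, -0.001], 'force': [-0.67, -0.957, -0.689], 'gripper_width': 1.0, 'gripper_force': 0.0}
(array([ 0.48683211, -0.06669877,  0.47711368]), array([[ 9.90142928e-01, -1.32875928e-01, -4.42828451e-02],
       [-1.40060519e-01, -9.38936761e-01, -3.14294144e-01],
       [ 1.83335038e-04,  3.17398402e-01, -9.48292265e-01]]))
[[282.53362016 166.69456402]
 [280.24057049 165.60536674]
 [236.32320509 189.39075182]]
```

View pics/w1.png

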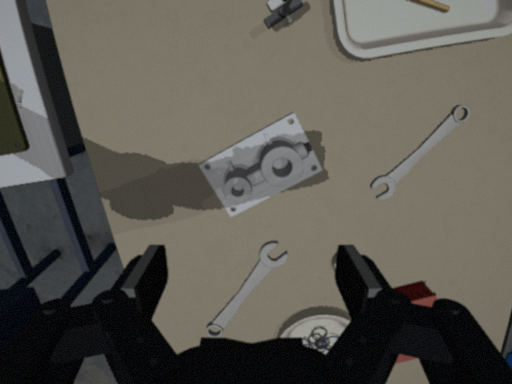

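```bash
python3 - <<'E'
from h import *
a=cv2.imread('pics/w1.png')[100:220,190:340]
cv2.imwrite('pics/w1c.png',cv2.resize(cv2.convertScaleAbs(a,alpha=1.4),(750,600),interpolation=cv2.INTER_CUBIC))
E
```

```text
(no output)
```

View pics/w1c.png

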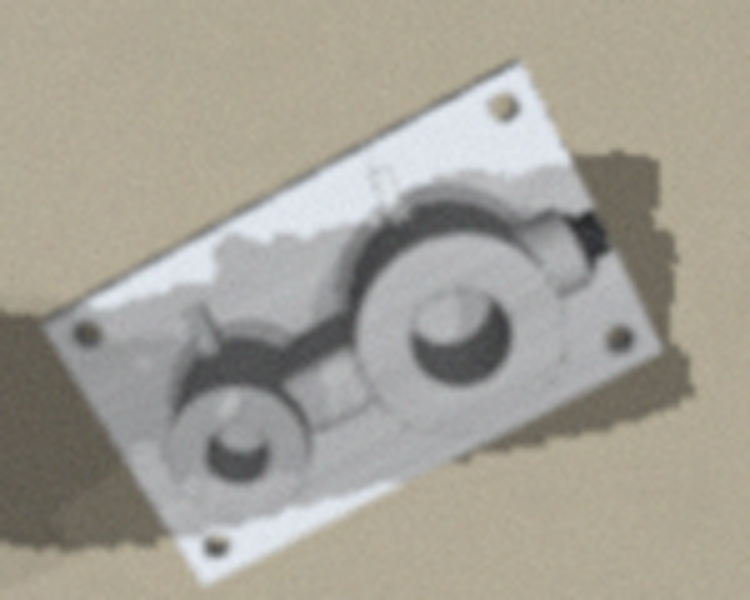

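Emit:
drive_tool:
  increments:
    - {"grip": 1, "dx": 0, "dy": 0.38, "dz": 0.05, "wx": 0, "wy": 0, "wz": 0}
    - {"grip": 1, "dx": 0, "dy": 0.38, "dz": 0.05, "wx": 0, "wy": 0, "wz": 0}
    - {"grip": 1, "dx": 0, "dy": 0.38, "dz": 0, "wx": 0, "wy": 0, "wz": 0}
    - {"grip": 1, "dx": 0, "dy": 0.38, "dz": 0, "wx": 0, "wy": 0, "wz": 0}
    - {"grip": 1, "dx": 0, "dy": 0.38, "dz": 0, "wx": 0, "wy": 0, "wz": 0}
    - {"grip": 1, "dx": 0, "dy": 0.38, "dz": 0, "wx": 0, "wy": 0, "wz": 0}
    - {"grip": 1, "dx": 0, "dy": 0.38, "dz": 0, "wx": 0, "wy": 0, "wz": 0}
    - {"grip": 1, "dx": 0, "dy": 0.38, "dz": 0, "wx": 0, "wy": 0, "wz": 0}
    - {"grip": 1, "dx": 0, "dy": 0.38, "dz": 0, "wx": 0, "wy": 0, "wz": 0}
    - {"grip": 1, "dx": 0, "dy": 0.1, "dz": 0, "wx": 0, "wy": 0, "wz": 0}
    - {"grip": 1, "dx": 0, "dy": 0, "dz": 0, "wx": 0, "wy": 0, "wz": 0}
    - {"grip": 1, "dx": 0, "dy": 0, "dz": 0, "wx": 0, "wy": 0, "wz": 0}

```text
t: 2.65
ee_pos: [0.4764, 0.2009, 0.3447]
orientation: [2.379, 2.051, -0.002]
force: [-0.1, -1.3, -0.7]
gripper_width: 0.999
gripper_force: 0.0
```

Bore mouth centre in the crop is at (462,337), i.e. wrist px (282,167). The triangulated (0.516,-0.175) projects to the same spot, so it is confirmed. Next, a look at the gauge under the gripper.

```bash
python3 - <<'E'
from h import *
snap('wrist','w2');state()
c,s=np.cos(-.13),np.sin(-.13)
g=np.array([.479,.202])
P=[[g[0]+c*x-s*y,g[1]+s*x+c*y,z] for z in(.246,) for x in(-.007,.007) for y in(-.02,.02)]
print(proj('w2',P).round(1).tolist())
a=cv2.imread('pics/w2.png')
cv2.imwrite('pics/w2c.png',cv2.resize(a[120:384,80:432],(800,600),interpolation=cv2.INTER_CUBIC))
E
```

```text
{'t': 2.7, 'ee_pos': [0.476, 0.2, 0.345], 'orientation': [2.38, 2.048, -0.003], 'force': [0.426, -0.405, -0.23], 'gripper_width': 1.001, 'gripper_force': 0.0}
[[246.3, 208.7], [245.2, 164.2], [262.4, 208.4], [262.1, 163.9]]
```

View pics/w2c.png

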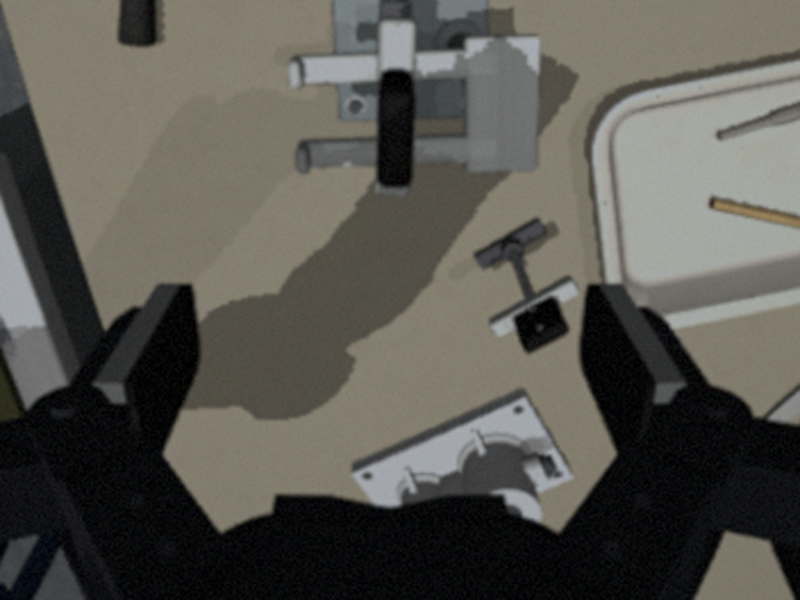

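```bash
python3 - <<'E'
from h import *
w=lambda x,y:('w2',x*.44+80,y*.44+120)
p=lambda n,v:print(n,np.round(v,4))
p('grip -y end',at(*w(397,186),.246));p('bar -y end',at(*w(393,193),.204));p('bar +y end top far edge',at(*w(398,21),.204))
p('lip -y',at(*w(303,143),.2));p('lip -y bot',at(*w(303,172),.2));p('lip +y',at(*w(296,60),.2));p('lip +y bot',at(*w(296,88),.2))
p('plate corner',at(*w(468,170),.19));p('plate corner',at(*w(540,170),.19));p('plate corner',at(*w(468,40),.19));p('plate corner',at(*w(540,37),.19))
p('grip mid',at(*w(397,130),.24))
E
```

```text
grip -y end [0.4776 0.1884 0.246 ]
bar -y end [0.4735 0.169  0.204 ]
bar +y end top far edge [0.4867 0.2446 0.204 ]
lip -y [0.4371 0.197  0.2   ]
lip -y bot [0.4345 0.1835 0.2   ]
lip +y [0.4411 0.2341 0.2   ]
lip +y bot [0.4388 0.2221 0.2   ]
plate corner [0.509  0.1697 0.19  ]
plate corner [0.5425 0.1647 0.19  ]
plate corner [0.5158 0.2301 0.19  ]
plate corner [0.5474 0.2268 0.19  ]
grip mid [0.4806 0.2086 0.24  ]
```

Emit:
drive_tool:
  increments:
    - {"grip": 1, "dx": 0.035, "dy": 0.055, "dz": -0.13, "wx": 0, "wy": 0, "wz": 0}
    - {"grip": 1, "dx": 0, "dy": 0, "dz": -0.2, "wx": 0, "wy": 0, "wz": 0}
    - {"grip": 1, "dx": 0, "dy": 0, "dz": -0.2, "wx": 0, "wy": 0, "wz": 0}
    - {"grip": 1, "dx": 0, "dy": 0, "dz": -0.2, "wx": 0, "wy": 0, "wz": 0}
    - {"grip": 1, "dx": 0, "dy": 0, "dz": -0.2, "wx": 0, "wy": 0, "wz": 0}
    - {"grip": 1, "dx": 0, "dy": 0, "dz": -0.2, "wx": 0, "wy": 0, "wz": 0}
    - {"grip": 1, "dx": 0, "dy": 0, "dz": -0.2, "wx": 0, "wy": 0, "wz": 0}
    - {"grip": 1, "dx": 0, "dy": 0, "dz": 0, "wx": 0, "wy": 0, "wz": 0}
    - {"grip": 1, "dx": 0, "dy": 0, "dz": 0, "wx": 0, "wy": 0, "wz": 0}

```text
t: 3.45
ee_pos: [0.4794, 0.2053, 0.2118]
orientation: [2.381, 2.049, -0.004]
force: [0.4, 0.7, 0.0]
gripper_width: 0.997
gripper_force: 0.0
```

Emit:
drive_tool:
  increments:
    - {"grip": 0.4, "dx": 0, "dy": 0, "dz": 0, "wx": 0, "wy": 0, "wz": 0}
    - {"grip": 0.4, "dx": 0, "dy": 0, "dz": 0, "wx": 0, "wy": 0, "wz": 0}
    - {"grip": 0.3, "dx": 0, "dy": 0, "dz": 0, "wx": 0, "wy": 0, "wz": 0}
    - {"grip": 0.25, "dx": 0, "dy": 0, "dz": 0, "wx": 0, "wy": 0, "wz": 0}
    - {"grip": 0, "dx": 0, "dy": 0, "dz": 0, "wx": 0, "wy": 0, "wz": 0}
    - {"grip": 0, "dx": 0, "dy": 0, "dz": 0, "wx": 0, "wy": 0, "wz": 0}
    - {"grip": 0, "dx": 0, "dy": 0, "dz": 0, "wx": 0, "wy": 0, "wz": 0}
    - {"grip": 0, "dx": 0, "dy": 0, "dz": 0, "wx": 0, "wy": 0, "wz": 0}
    - {"grip": 0, "dx": 0, "dy": 0, "dz": 0, "wx": 0, "wy": 0, "wz": 0}
    - {"grip": 0, "dx": 0, "dy": 0, "dz": 0, "wx": 0, "wy": 0, "wz": 0}
  grip_force: 70

```text
t: 4.28
ee_pos: [0.4796, 0.2081, 0.2128]
orientation: [2.377, 2.053, 0.002]
force: [0.4, -1.2, 4.3]
gripper_width: 0.156
gripper_force: 68.8
```

Emit:
drive_tool:
  increments:
    - {"grip": 0, "dx": 0, "dy": 0, "dz": 0.08, "wx": 0, "wy": 0, "wz": 0}
    - {"grip": 0, "dx": 0, "dy": 0, "dz": 0.08, "wx": 0, "wy": 0, "wz": 0}
    - {"grip": 0, "dx": 0, "dy": 0, "dz": 0.08, "wx": 0, "wy": 0, "wz": 0}
    - {"grip": 0, "dx": 0, "dy": 0, "dz": 0, "wx": 0, "wy": 0, "wz": 0}
    - {"grip": 0, "dx": -0.15, "dy": 0.018, "dz": 0, "wx": 0, "wy": 0, "wz": 0}
    - {"grip": 0, "dx": -0.15, "dy": 0.018, "dz": 0, "wx": 0, "wy": 0, "wz": 0}
    - {"grip": 0, "dx": -0.15, "dy": 0.018, "dz": 0, "wx": 0, "wy": 0, "wz": 0}
    - {"grip": 0, "dx": -0.15, "dy": 0.018, "dz": 0, "wx": 0, "wy": 0, "wz": 0}
    - {"grip": 0, "dx": -0.15, "dy": 0.018, "dz": 0, "wx": 0, "wy": 0, "wz": 0}
    - {"grip": 0, "dx": 0, "dy": 0, "dz": 0, "wx": 0, "wy": 0, "wz": 0}

```text
t: 5.12
ee_pos: [0.4008, 0.2171, 0.2364]
orientation: [-2.373, -2.057, 0.004]
force: [-0.1, 0.4, -3.0]
gripper_width: 0.152
gripper_force: 68.5
```

```bash
python3 - <<'E'
from h import *
snap('scene','s1');state()
a=cv2.imread('pics/s1.png')
cv2.imwrite('pics/s1c.png',cv2.resize(a[130:320,100:353],(800,600),interpolation=cv2.INTER_CUBIC))
s=r.get_state()['ee_pos']
print(s)
E
```

```text
{'t': 5.167, 'ee_pos': [0.403, 0.217, 0.236], 'orientation': [2.375, 2.056, -0.001], 'force': [1.353, -0.919, -2.502], 'gripper_width': 0.154, 'gripper_force': 68.528}
[0.40289299 0.21702194 0.23646569]
```

View pics/s1c.png

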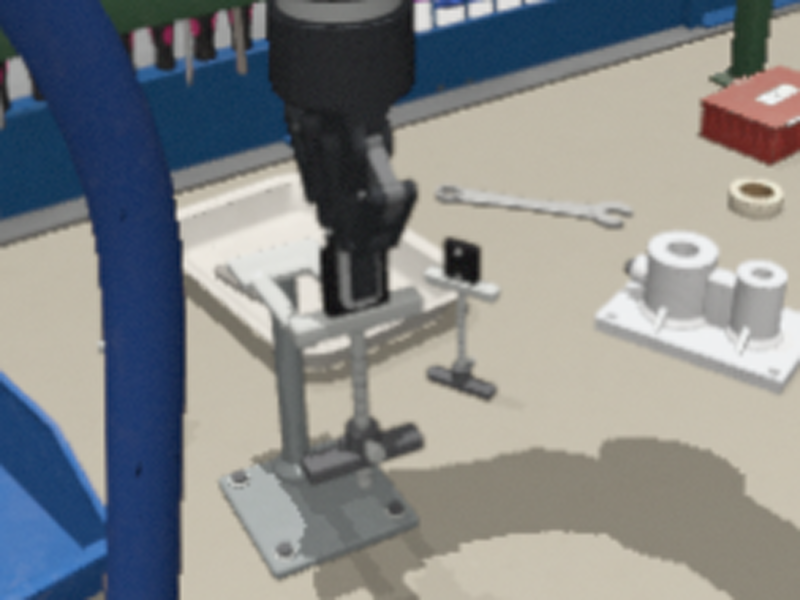

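Emit:
drive_tool:
  increments:
    - {"grip": 0, "dx": 0, "dy": 0, "dz": 0.2, "wx": 0, "wy": 0, "wz": 0}
    - {"grip": 0, "dx": 0, "dy": 0, "dz": 0.2, "wx": 0, "wy": 0, "wz": 0}
    - {"grip": 0, "dx": 0, "dy": 0, "dz": 0.2, "wx": 0, "wy": 0, "wz": 0}
    - {"grip": 0, "dx": 0.1, "dy": -0.33, "dz": 0, "wx": 0, "wy": 0, "wz": 0}
    - {"grip": 0, "dx": 0.1, "dy": -0.33, "dz": 0, "wx": 0, "wy": 0, "wz": 0}
    - {"grip": 0, "dx": 0.1, "dy": -0.33, "dz": 0, "wx": 0, "wy": 0, "wz": 0}
    - {"grip": 0, "dx": 0.1, "dy": -0.33, "dz": 0, "wx": 0, "wy": 0, "wz": 0}
    - {"grip": 0, "dx": 0.1, "dy": -0.33, "dz": 0, "wx": 0, "wy": 0, "wz": 0}
    - {"grip": 0, "dx": 0.1, "dy": -0.33, "dz": 0, "wx": 0, "wy": 0, "wz": 0}
    - {"grip": 0, "dx": 0.1, "dy": -0.33, "dz": 0, "wx": 0, "wy": 0, "wz": 0}
    - {"grip": 0, "dx": 0.1, "dy": -0.33, "dz": 0, "wx": 0, "wy": 0, "wz": 0}
    - {"grip": 0, "dx": 0.1, "dy": -0.33, "dz": 0, "wx": 0, "wy": 0, "wz": 0}

```text
t: 6.17
ee_pos: [0.495, -0.0829, 0.2964]
orientation: [2.378, 2.051, 0.0]
force: [0.3, 0.5, -1.5]
gripper_width: 0.153
gripper_force: 79.9
```

Emit:
drive_tool:
  increments:
    - {"grip": 0, "dx": 0.1, "dy": -0.32, "dz": -0.1, "wx": 0, "wy": 0, "wz": 0}
    - {"grip": 0, "dx": 0.1, "dy": -0.32, "dz": -0.1, "wx": 0, "wy": 0, "wz": 0}
    - {"grip": 0, "dx": 0.05, "dy": -0.31, "dz": 0, "wx": 0, "wy": 0, "wz": 0}
    - {"grip": 0, "dx": 0, "dy": 0, "dz": 0, "wx": 0, "wy": 0, "wz": 0}
    - {"grip": 0, "dx": 0, "dy": 0, "dz": 0, "wx": 0, "wy": 0, "wz": 0}
    - {"grip": 0, "dx": 0, "dy": 0, "dz": 0, "wx": 0, "wy": 0, "wz": 0}

```text
t: 6.67
ee_pos: [0.5194, -0.1751, 0.2762]
orientation: [-2.378, -2.052, -0.001]
force: [0.5, 0.5, -2.5]
gripper_width: 0.151
gripper_force: 79.7
```

```bash
python3 - <<'E'
from h import *
print('tip at s1',at('s1',100+365*.3162,130+490*.3167,.094))
snap('scene','s2');snap('wrist','w3');state()
a=cv2.imread('pics/s2.png')[170:290,270:376];b=cv2.imread('pics/w3.png')
e=r.get_state()['ee_pos'];print(proj('s2',[[e[0],e[1],e[2]-.142],[.516,-.175,.075]]),proj('w3',[[e[0],e[1],e[2]-.142],[.516,-.175,.075]]))
a=cv2.resize(a,(400,453),interpolation=cv2.INTER_CUBIC);b=cv2.resize(b[84:310,156:356],(400,453),interpolation=cv2.INTER_CUBIC)
cv2.imwrite('pics/m3.png',np.hstack([a,b]))
E
```

```text
tip at s1 [0.39031077 0.22027221 0.094     ]
{'t': 6.767, 'ee_pos': [0.519, -0.174, 0.277], 'orientation': [-2.375, -2.056, -0.001], 'force': [0.189, 0.189, -2.644], 'gripper_width': 0.15, 'gripper_force': 79.691}
[[316.05099579 186.98599662]
 [315.25182336 206.81014046]] [[250.9379465  174.56005131]
 [248.25704725 162.17062058]]
```

View pics/m3.png

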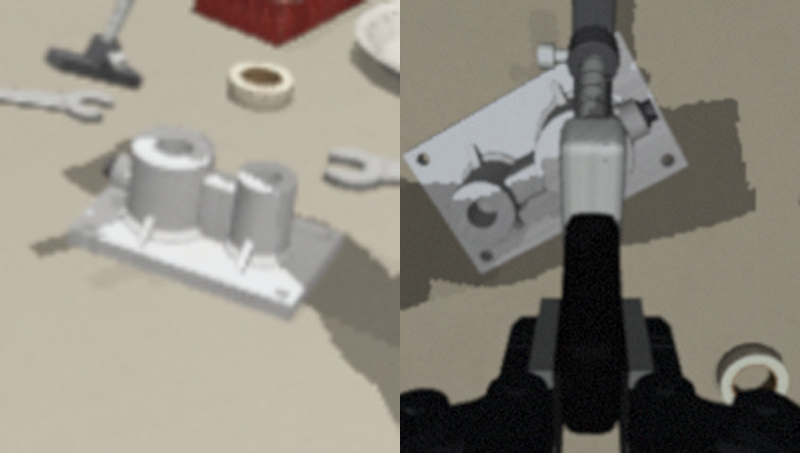

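The picture shows the gauge has swung in the pads: the stop is at scene px about (295,187), and in the wrist crop at (592,50), toward +y of the expected tip. I'll fit the tilt.

```bash
cat >> h.py <<'E'
def gauge(e,orn,th,d):   # points at distance d below grip centre; pivot=grasp point (19mm behind TCP), grip centre is 5mm (h) below pivot
    Rm=R.from_rotvec(orn).as_matrix(); ax=Rm[:,1]; ax=ax*np.sign(ax[0])
    piv=np.array(e)-.019*Rm[:,2]
    up=R.from_rotvec(ax*th).apply(np.array([0,0,1.]))
    return piv-up*(d+.006)
E
python3 - <<'E'
from h import *
from scipy.optimize import least_squares
s=r.get_state();e=[.5185,-.1745,.2765];o=s['orientation']
sc=np.array([270+95/3.774,170+66/3.775]); wc=np.array([156+(592-400)/2,84+50/2])
def f(p):
    P=gauge(e,o,p[0],p[1]);Q=gauge(e,o,p[0],p[1]-.012)
    return np.r_[proj('s2',P)[0]-sc,proj('w3',Q)[0]-wc]
for t0 in(-.5,.5):
    q=least_squares(f,[t0,.14]);print(q.x,q.fun)
    print('tip',gauge(e,o,q.x[0],.154))
    print('beamc wrist',proj('w3',gauge(e,o,q.x[0],q.x[1])),'bar end scene')
a=cv2.imread('pics/s2.png')[90:220,260:370];b=cv2.imread('pics/w3.png')[60:190,180:290]
cv2.imwrite('pics/m4.png',cv2.resize(a,(600,600*130//110)[:2] if 0 else (508,600),interpolation=cv2.INTER_CUBIC))
E
```

```text
[0.45331695 0.15570704] [-0.71866906  0.03356035 -2.03653466  0.21330195]
tip [ 0.52854762 -0.10516696  0.15166009]
beamc wrist [[249.98494568 102.27975092]] bar end scene
[0.45331695 0.15570704] [-0.71866902  0.03356049 -2.03653466  0.21330208]
tip [ 0.52854762 -0.10516696  0.15166009]
beamc wrist [[249.98494568 102.27975108]] bar end scene
```

View pics/m4.png

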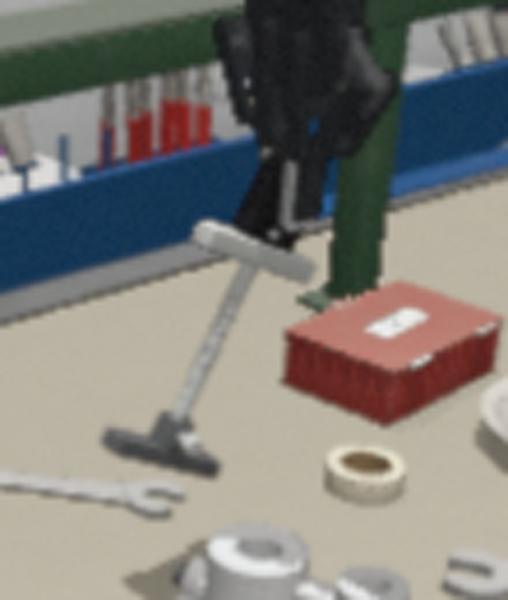

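```bash
python3 - <<'E'
from h import *
from scipy.optimize import least_squares
s=r.get_state();e=np.array([.5185,-.1745,.2765]);Rm=R.from_rotvec(s['orientation']).as_matrix()
ax=Rm[:,1]*np.sign(Rm[0,1]);piv=e-.019*Rm[:,2]
def G(p,d,y=0):
    q=R.from_rotvec(ax*p[0]);up=q.apply([0,0,1]);lat=np.cross([0,0,1],ax);lat=q.apply(lat)
    return piv-up*(d+p[1])+lat*(p[2]+y)
S=lambda x,y:np.array([260+x/4.618,90+y/4.615])
W=lambda x,y:np.array([156+(x-400)/2,84+y/2])
def f(p):
    r_=[proj('s2',G(p,.027))[0]-S(255,250),proj('s2',G(p,p[3]))[0]-S(160,452),proj('w3',G(p,p[3]-.012))[0]-W(592,50),
        (proj('w3',G(p,.034,.04))[0]-W(592,120)),[(p[1]-.006)/.002,p[2]/.002,(p[3]-.136)/.005]]
    return np.concatenate(r_)
q=least_squares(f,[.45,.006,0,.138]);print(q.x.round(4),q.fun.round(1));print('tip',G(q.x,.154),'grip',G(q.x,0))
E
```

```text
[4.601e-01 1.060e-02 2.000e-04 1.490e-01] [ 0.3 -1.3 -0.2 -1.3 -2.   0.2 -2.6  0.1  2.3  0.1  2.6]
tip [ 0.52900768 -0.10199378  0.14808193] grip [ 0.51919386 -0.16966521  0.28606841]
```

Emit:
drive_tool:
  increments:
    - {"grip": 0, "dx": 0, "dy": 0, "dz": 0, "wx": 0, "wy": 0, "wz": 0}
    - {"grip": 0, "dx": 0, "dy": 0, "dz": 0, "wx": 0, "wy": 0, "wz": 0}
    - {"grip": 0, "dx": 0, "dy": 0, "dz": 0, "wx": -0.015, "wy": 0.002, "wz": 0}
    - {"grip": 0, "dx": 0, "dy": 0, "dz": 0, "wx": -0.03, "wy": 0.005, "wz": 0}
    - {"grip": 0, "dx": 0, "dy": 0, "dz": 0, "wx": -0.04, "wy": 0.006, "wz": 0}
    - {"grip": 0, "dx": 0, "dy": 0, "dz": 0, "wx": -0.04, "wy": 0.006, "wz": 0}
    - {"grip": 0, "dx": 0, "dy": 0, "dz": 0, "wx": -0.04, "wy": 0.006, "wz": 0}
    - {"grip": 0, "dx": 0, "dy": 0, "dz": 0, "wx": -0.04, "wy": 0.006, "wz": 0}
    - {"grip": 0, "dx": 0, "dy": 0, "dz": 0, "wx": -0.04, "wy": 0.006, "wz": 0}
    - {"grip": 0, "dx": 0, "dy": 0, "dz": 0, "wx": -0.025, "wy": 0.004, "wz": 0}
    - {"grip": 0, "dx": 0, "dy": 0, "dz": 0, "wx": -0.015, "wy": 0.002, "wz": 0}
    - {"grip": 0, "dx": 0, "dy": 0, "dz": 0, "wx": 0, "wy": 0, "wz": 0}
  grip_force: 120

```text
t: 7.77
ee_pos: [0.5197, -0.1726, 0.276]
orientation: [2.12, 1.838, -0.489]
force: [-0.4, 0.1, -3.3]
gripper_width: 0.144
gripper_force: 116.9
```

```bash
python3 - <<'E'
from h import *
snap('scene','s4');snap('wrist','w4');snap('top','t4');state()
a=cv2.imread('pics/s4.png')[105:225,265:371];b=cv2.imread('pics/w4.png')
a=cv2.resize(a,(530,600),interpolation=cv2.INTER_CUBIC);b=cv2.resize(b[60:300,202:310],(270,600),interpolation=cv2.INTER_CUBIC)
cv2.imwrite('pics/m5.png',np.hstack([a,b]))
e=r.get_state()['ee_pos'];o=r.get_state()['orientation'];Rm=R.from_rotvec(o).as_matrix();print(Rm.round(3));piv=e-.019*Rm[:,2]
P=[piv-[0,0,.008+d] for d in(.034,.154)]
for u,v in proj('s4',P):print('scene crop',(u-265)*5,(v-105)*5)
for u,v in proj('w4',P):print('wrist crop',(u-202)*2.5+530,(v-60)*2.5)
E
```

```text
{'t': 7.917, 'ee_pos': [0.519, -0.176, 0.277], 'orientation': [2.125, 1.833, -0.49], 'force': [0.537, 0.027, -2.043], 'gripper_width': 0.146, 'gripper_force': 116.891}
[[ 0.132  0.989 -0.065]
 [ 0.89  -0.147 -0.432]
 [-0.437 -0.001 -0.899]]
scene crop 265.4098031589385 204.8579836224424
scene crop 244.69291502894407 417.445726837542
wrist crop 652.7272113303482 365.41554877658024
wrist crop 653.0474065158746 110.5973798187798
```

View pics/m5.png

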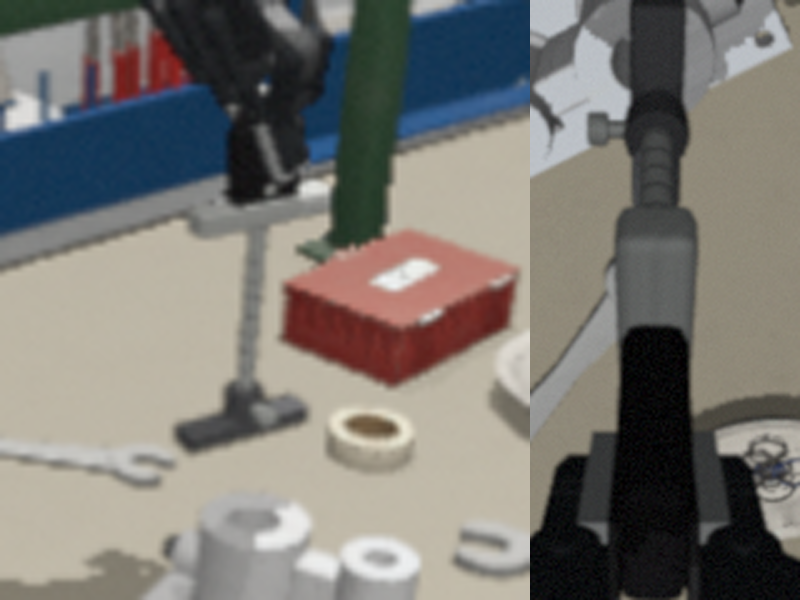

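Emit:
drive_tool:
  increments:
    - {"grip": 0, "dx": -0.02, "dy": -0.04, "dz": 0, "wx": 0, "wy": 0, "wz": 0}
    - {"grip": 0, "dx": -0.02, "dy": -0.04, "dz": 0, "wx": 0, "wy": 0, "wz": 0}
    - {"grip": 0, "dx": -0.01, "dy": -0.02, "dz": -0.05, "wx": 0, "wy": 0, "wz": 0}
    - {"grip": 0, "dx": 0, "dy": 0, "dz": -0.1, "wx": 0, "wy": 0, "wz": 0}
    - {"grip": 0, "dx": 0, "dy": 0, "dz": -0.1, "wx": 0, "wy": 0, "wz": 0}
    - {"grip": 0, "dx": 0, "dy": 0, "dz": -0.1, "wx": 0, "wy": 0, "wz": 0}
    - {"grip": 0, "dx": 0, "dy": 0, "dz": 0, "wx": 0, "wy": 0, "wz": 0}
    - {"grip": 0, "dx": 0, "dy": 0, "dz": 0, "wx": 0, "wy": 0, "wz": 0}

```text
t: 8.58
ee_pos: [0.5136, -0.1848, 0.2402]
orientation: [2.123, 1.836, -0.493]
force: [0.7, -0.2, -2.0]
gripper_width: 0.142
gripper_force: 117.0
```

Emit:
drive_tool:
  increments:
    - {"grip": 0, "dx": 0, "dy": 0, "dz": -0.05, "wx": 0, "wy": 0, "wz": 0}
    - {"grip": 0, "dx": 0, "dy": 0, "dz": -0.05, "wx": 0, "wy": 0, "wz": 0}
    - {"grip": 0, "dx": 0, "dy": 0, "dz": -0.05, "wx": 0, "wy": 0, "wz": 0}
    - {"grip": 0, "dx": 0, "dy": 0, "dz": -0.05, "wx": 0, "wy": 0, "wz": 0}
    - {"grip": 0, "dx": 0, "dy": 0, "dz": -0.05, "wx": 0, "wy": 0, "wz": 0}
    - {"grip": 0, "dx": 0, "dy": 0, "dz": 0, "wx": 0, "wy": 0, "wz": 0}

```text
t: 9.08
ee_pos: [0.5142, -0.1851, 0.2157]
orientation: [2.123, 1.834, -0.491]
force: [0.2, -0.1, -2.2]
gripper_width: 0.143
gripper_force: 117.0
```

Emit:
drive_tool:
  increments:
    - {"grip": 0, "dx": 0, "dy": 0, "dz": -0.04, "wx": 0, "wy": 0, "wz": 0}
    - {"grip": 0, "dx": 0, "dy": 0, "dz": -0.04, "wx": 0, "wy": 0, "wz": 0}
    - {"grip": 0, "dx": 0, "dy": 0, "dz": -0.04, "wx": 0, "wy": 0, "wz": 0}
    - {"grip": 0, "dx": 0, "dy": 0, "dz": 0, "wx": 0, "wy": 0, "wz": 0}

```text
t: 9.42
ee_pos: [0.5142, -0.1852, 0.2037]
orientation: [2.124, 1.834, -0.491]
force: [1.2, -1.1, -1.6]
gripper_width: 0.141
gripper_force: 117.1
```

Emit:
drive_tool:
  increments:
    - {"grip": 0, "dx": 0, "dy": 0, "dz": -0.04, "wx": 0, "wy": 0, "wz": 0}
    - {"grip": 0, "dx": 0, "dy": 0, "dz": -0.04, "wx": 0, "wy": 0, "wz": 0}
    - {"grip": 0, "dx": 0, "dy": 0, "dz": -0.04, "wx": 0, "wy": 0, "wz": 0}
    - {"grip": 0, "dx": 0, "dy": 0, "dz": 0, "wx": 0, "wy": 0, "wz": 0}

```text
t: 9.75
ee_pos: [0.5141, -0.1851, 0.1915]
orientation: [2.124, 1.834, -0.491]
force: [0.8, -0.0, -2.9]
gripper_width: 0.147
gripper_force: 117.1
```

```bash
python3 - <<'E'
from h import *
snap('scene','s6');state()
a=cv2.cvtColor(cv2.imread('pics/s6.png'),cv2.COLOR_BGR2GRAY)
x,y=.516,-.175
for z in (.209,.19,.12,.103,.081,.05):print(z,proj('s6',[[x,y,z]])[0].round(1))
print('beam ends z.081',proj('s6',[[x+.0056,y+.0376,.081],[x-.0056,y-.0376,.081]]).round(1))
print('boss rim',proj('s6',[[x+.03*np.cos(t),y+.03*np.sin(t),.075] for t in np.arange(0,6.3,1.57)]).round(0).tolist())
print('     '+''.join(str(u//10%10) if u%10==0 else ' ' for u in range(285,346)))
for v in range(150,226,1):print(v,' '.join([''])+''.join('#@%*+=-:. '[min(9,int(q)//24)] for q in a[v,285:346]))
E
```

```text
{'t': 9.8, 'ee_pos': [0.514, -0.185, 0.192], 'orientation': [2.124, 1.835, -0.491], 'force': [-0.486, 0.17, -2.388], 'gripper_width': 0.144, 'gripper_force': 117.1}
0.209 [319.9 161.5]
0.19 [319.2 168.3]
0.12 [316.8 192.2]
0.103 [316.2 197.8]
0.081 [315.5 204.9]
0.05 [314.4 214.7]
beam ends z.081 [[303.8 208.2]
 [326.7 201.7]]
boss rim [[308.0, 202.0], [307.0, 210.0], [323.0, 212.0], [323.0, 204.0], [308.0, 202.0]]
          9         0         1         2         3         4     
150 =====+++++=-:::::::-*@@@@@@@@@@@@@@@%@@@@@%%%%@%%@@@%%%%+::::
151 =++++++-::::::::::::=%@@@@@@@@@@@@@@%@@@@@%%%@@@%@%%%%%%+::--
152 +++=-:::::::::::::::-+%%@@@@@@@@@@@%%%@@@@@%%@@@@%%%%%***=-==
153 =-:::::::::::::::::::-++*@@@@@@@@@%+*%@@@@@@@@@@%%*%**=======
154 ::::::::::::::::::::::--=*@@@@@@@@*+*@@@@@@@@@%***=+=========
155 ::::::::::::::::::::::::-*@@@@@@@@%%@@@#@@@@@@+------========
156 :::::::::::::::::::::::::=%@@@@@@@@@@@@@@@@@@%+-----=========
157 :::::::::::::::::::::::::-=*%%@@@@@@@@#@#@@@%*==--=========--
158 :::::::::::::::::::::::::::-=+%@@@@@#@#@@@@%+=====-=====---:.
159 ::::::::::::::::
[... 3701 characters left out ...]
+=====-------------:. .....     .:::..  
216 :::::::--:::-+=----=++======-----------:.      ..   .::----. 
217 :::-=======---=----=+=======-----------.       ..    ..::-:. 
218 ::-==============-==+=======-----------:.      .-:     ....  
219 :::-=========----===+======-------------::..   :==:.         
220 ::::-=======-::::-==+======-----------=----::..-===-:..     .
221 ::::-======-::::::-=+======--------------------====----::::::
222 ==========-::::---==========-------------------====-------:--
223 =========-:::::---=+========-------------------=+==----------
224 ========-:::::::--=+=======--------------------====----------
225 =======-::::::::--=+======--------------------=====----------
```

The beam sits on the boss top, so the stop is already being pushed. Continue down to the bottom.

Emit:
drive_tool:
  increments:
    - {"grip": 0, "dx": 0, "dy": 0, "dz": -0.02, "wx": 0, "wy": 0, "wz": 0}
    - {"grip": 0, "dx": 0, "dy": 0, "dz": -0.02, "wx": 0, "wy": 0, "wz": 0}
    - {"grip": 0, "dx": 0, "dy": 0, "dz": -0.01, "wx": 0, "wy": 0, "wz": 0}

```text
t: 10.05
ee_pos: [0.5139, -0.1849, 0.1871]
orientation: [2.124, 1.834, -0.491]
force: [-0.5, 0.9, 2.3]
gripper_width: 0.145
gripper_force: 117.8
```

Emit:
drive_tool:
  increments:
    - {"grip": 0, "dx": 0, "dy": 0, "dz": -0.02, "wx": 0, "wy": 0, "wz": 0}
    - {"grip": 0, "dx": 0, "dy": 0, "dz": -0.01, "wx": 0, "wy": 0, "wz": 0}

```text
t: 10.22
ee_pos: [0.514, -0.185, 0.1841]
orientation: [2.124, 1.834, -0.491]
force: [0.5, -0.1, 2.3]
gripper_width: 0.146
gripper_force: 117.8
```

Emit:
drive_tool:
  increments:
    - {"grip": 0, "dx": 0, "dy": 0, "dz": -0.01, "wx": 0, "wy": 0, "wz": 0}
    - {"grip": 0, "dx": 0, "dy": 0, "dz": -0.01, "wx": 0, "wy": 0, "wz": 0}

```text
t: 10.38
ee_pos: [0.514, -0.185, 0.1822]
orientation: [2.124, 1.834, -0.491]
force: [-1.6, 1.0, 2.2]
gripper_width: 0.145
gripper_force: 117.8
```

Emit:
drive_tool:
  increments:
    - {"grip": 0, "dx": 0, "dy": 0, "dz": -0.01, "wx": 0, "wy": 0, "wz": 0}
    - {"grip": 0, "dx": 0, "dy": 0, "dz": -0.01, "wx": 0, "wy": 0, "wz": 0}

```text
t: 10.55
ee_pos: [0.514, -0.185, 0.1802]
orientation: [2.124, 1.834, -0.491]
force: [-0.9, 0.7, 2.4]
gripper_width: 0.145
gripper_force: 117.8
```

Emit:
drive_tool:
  increments:
    - {"grip": 0, "dx": 0, "dy": 0, "dz": -0.01, "wx": 0, "wy": 0, "wz": 0}
    - {"grip": 0, "dx": 0, "dy": 0, "dz": -0.01, "wx": 0, "wy": 0, "wz": 0}

```text
t: 10.72
ee_pos: [0.5141, -0.1851, 0.1782]
orientation: [2.124, 1.834, -0.491]
force: [-0.8, 0.4, 2.0]
gripper_width: 0.145
gripper_force: 117.8
```

Emit:
drive_tool:
  increments:
    - {"grip": 0, "dx": 0, "dy": 0, "dz": -0.01, "wx": 0, "wy": 0, "wz": 0}

```text
t: 10.8
ee_pos: [0.514, -0.1851, 0.1772]
orientation: [2.124, 1.834, -0.491]
force: [-1.2, 0.5, 1.6]
gripper_width: 0.147
gripper_force: 117.8
```

Emit:
drive_tool:
  increments:
    - {"grip": 0, "dx": 0, "dy": 0, "dz": -0.01, "wx": 0, "wy": 0, "wz": 0}

```text
t: 10.88
ee_pos: [0.514, -0.1851, 0.1762]
orientation: [2.124, 1.834, -0.491]
force: [-1.0, -0.2, 2.1]
gripper_width: 0.147
gripper_force: 117.8
```

Emit:
drive_tool:
  increments:
    - {"grip": 0, "dx": 0, "dy": 0, "dz": -0.01, "wx": 0, "wy": 0, "wz": 0}

```text
t: 10.97
ee_pos: [0.5141, -0.1852, 0.1754]
orientation: [2.123, 1.834, -0.491]
force: [-1.4, 2.2, 10.4]
gripper_width: 0.143
gripper_force: 119.1
```

Emit:
drive_tool:
  increments:
    - {"grip": 0, "dx": 0, "dy": 0, "dz": -0.01, "wx": 0, "wy": 0, "wz": 0}

```text
t: 11.05
ee_pos: [0.5144, -0.1855, 0.1753]
orientation: [2.122, 1.832, -0.491]
force: [-3.1, 1.6, 16.5]
gripper_width: 0.14
gripper_force: 119.9
```

Emit:
drive_tool:
  increments:
    - {"grip": 0, "dx": 0, "dy": 0, "dz": -0.01, "wx": 0, "wy": 0, "wz": 0}

```text
t: 11.13
ee_pos: [0.5146, -0.1857, 0.1752]
orientation: [2.122, 1.831, -0.491]
force: [-2.7, 3.0, 22.4]
gripper_width: 0.145
gripper_force: 120.9
```

Emit:
drive_tool:
  increments:
    - {"grip": 0, "dx": 0, "dy": 0, "dz": 0, "wx": 0, "wy": 0, "wz": 0}
    - {"grip": 0, "dx": 0, "dy": 0, "dz": 0, "wx": 0, "wy": 0, "wz": 0}
    - {"grip": 0, "dx": 0, "dy": 0, "dz": 0, "wx": 0, "wy": 0, "wz": 0}
    - {"grip": 0, "dx": 0, "dy": 0, "dz": 0, "wx": 0, "wy": 0, "wz": 0}
    - {"grip": 0, "dx": 0, "dy": 0, "dz": 0.01, "wx": 0, "wy": 0, "wz": 0}
    - {"grip": 0, "dx": 0, "dy": 0, "dz": 0.02, "wx": 0, "wy": 0, "wz": 0}

```text
t: 11.63
ee_pos: [0.5143, -0.1847, 0.1763]
orientation: [2.124, 1.834, -0.489]
force: [-0.3, 0.3, -2.6]
gripper_width: 0.141
gripper_force: 116.9
```

Emit:
drive_tool:
  increments:
    - {"grip": 0, "dx": 0, "dy": 0, "dz": 0.03, "wx": 0, "wy": 0, "wz": 0}
    - {"grip": 0, "dx": 0, "dy": 0, "dz": 0.06, "wx": 0, "wy": 0, "wz": 0}
    - {"grip": 0, "dx": 0, "dy": 0, "dz": 0.1, "wx": 0, "wy": 0, "wz": 0}
    - {"grip": 0, "dx": 0, "dy": 0, "dz": 0.15, "wx": 0, "wy": 0, "wz": 0}
    - {"grip": 0, "dx": 0, "dy": 0, "dz": 0.2, "wx": 0, "wy": 0, "wz": 0}
    - {"grip": 0, "dx": 0, "dy": 0, "dz": 0.2, "wx": 0, "wy": 0, "wz": 0}
    - {"grip": 0, "dx": 0, "dy": 0, "dz": 0.2, "wx": 0, "wy": 0, "wz": 0}
    - {"grip": 0, "dx": 0, "dy": 0, "dz": 0.15, "wx": 0, "wy": 0, "wz": 0}
    - {"grip": 0, "dx": 0, "dy": 0, "dz": 0.1, "wx": 0, "wy": 0, "wz": 0}
    - {"grip": 0, "dx": 0, "dy": 0, "dz": 0.05, "wx": 0, "wy": 0, "wz": 0}
    - {"grip": 0, "dx": 0, "dy": 0, "dz": 0, "wx": 0, "wy": 0, "wz": 0}

```text
t: 12.55
ee_pos: [0.5145, -0.1851, 0.3013]
orientation: [2.124, 1.833, -0.488]
force: [0.5, 0.8, -2.7]
gripper_width: 0.145
gripper_force: 116.9
```

```bash
cat >> h.py <<'E'
def asc(fn,u0,u1,v0,v1):
    a=cv2.cvtColor(cv2.imread(f'pics/{fn}.png'),cv2.COLOR_BGR2GRAY)
    print('    '+''.join(str(u//10%10) if u%10==0 else ' ' for u in range(u0,u1)))
    for v in range(v0,v1):print(v,''.join('#@%*+=-:. '[min(9,int(q)//24)] for q in a[v,u0:u1]))
E
python3 - <<'E'
from h import *
snap('scene','s7');state()
e=np.array(r.get_state()['ee_pos']);tip=e+[.0015,.0095,-.1485]
for z in (0,.048,.06,.076,.12):print(z,proj('s7',[tip+[0,0,z]])[0].round(1))
asc('s7',285,345,130,205)
E
```

```text
{'t': 12.6, 'ee_pos': [0.514, -0.185, 0.3], 'orientation': [2.124, 1.834, -0.49], 'force': [-0.036, 0.526, -2.91], 'gripper_width': 0.14, 'gripper_force': 116.93}
0 [318.2 181.5]
0.048 [319.9 164.8]
0.06 [320.3 160.5]
0.076 [320.9 154.7]
0.12 [322.5 138.3]
         9         0         1         2         3         4    
130 @%%%%@@@@@%%@%@%@@@%@%%%%@@%@@@@#######@%*++*%%***%%%%%%%%%%
131 @%@@@@@@@%@@%%@@@%@%%@@%@@@@%%@@######@@%%*%%%=:.-+*%%%%%%%%
132 @@%%@%%@%%%@@%%@%%@@%%@@@@@@@@@@######@*+%@@@+.. ..:+%%%%%%%
133 %%@%%%%@@@@@@@@@@%@@@@%%@@%@%@@@####@#@**%@@%=.....:+%%%%%%*
134 %@%%%%@@@@@%@@@@@@%%@%@@@@@%%%%%@###@@@%%**+==-:::--+%%%%%%*
135 @%%@@@%@@@%@@@@%@%%%@@%%%%%*===+*%%%**+========--===*%%%%%%*
136 %@@@@@%@%@@@@@@@@@%%@@@%+==========================+%%%%%%+-
137 @@@@@%@@@@@@%@%@%%@%%@%*+===--===================+**%%%%%%+:
138 %@%@%%@@%@@%@@@%%@@%%%%*++==================++****%%%%%%%%+:
139 %@@%@@%%%@%@%@@%@@@%@%%*++=============++*+++**%%%%@%%%%%%+:
140 %%%@@%@@%@@@@%@@%%%%%**++++========++++***++=--*@%@%%%%%%%+:
141 %@%%@@%@@@@@@%%%%%**+===++++===+*=+*++=*+=-::::*@%%%%%%%%%=
[... 3396 characters left out ...]
..:::::::::::::::::::::::::::::::::=+=----:::....:
195 .:....::::::.::::::::::::::::::::::::::::::::=+==----::-::--
196 .::..:-====-:::::::::::::::::::::::::::::::::-====----------
197 ::::.:--=======::::::::::::::::::::::::::::::::-===--------=
198 ---::..::::-===::::::::::::::::::::::::::::::::::---===---=-
199 ====-:::.:::::::::::::::::::::::::::::::::::::::::::-------:
200 ::-===-----=-:::::::::::::::::::::::::::::::::::::::::::::::
201 ::::-==++++=-:::::::::::::::::::::::::::::::::::::::::::::::
202 ::::::-====-::::::::::::::::::::::::::::::::::::::::::::::::
203 ::::::::::::::::::::::::::::::::::::::::::::::::::::::::::::
204 :::::::::::::::::::::::::::::::::::::.::::::::::::::::::::::
```

Emit:
drive_tool:
  increments:
    - {"grip": 0, "dx": -0.013, "dy": 0.04, "dz": 0, "wx": 0, "wy": 0, "wz": 0}
    - {"grip": 0, "dx": -0.025, "dy": 0.08, "dz": 0, "wx": 0, "wy": 0, "wz": 0}
    - {"grip": 0, "dx": -0.04, "dy": 0.12, "dz": 0, "wx": 0, "wy": 0, "wz": 0}
    - {"grip": 0, "dx": -0.05, "dy": 0.16, "dz": 0, "wx": 0, "wy": 0, "wz": 0}
    - {"grip": 0, "dx": -0.065, "dy": 0.2, "dz": 0, "wx": 0, "wy": 0, "wz": 0}
    - {"grip": 0, "dx": -0.065, "dy": 0.2, "dz": 0, "wx": 0, "wy": 0, "wz": 0}
    - {"grip": 0, "dx": -0.065, "dy": 0.2, "dz": 0, "wx": 0, "wy": 0, "wz": 0}
    - {"grip": 0, "dx": -0.065, "dy": 0.2, "dz": 0, "wx": 0, "wy": 0, "wz": 0}
    - {"grip": 0, "dx": -0.065, "dy": 0.2, "dz": 0, "wx": 0, "wy": 0, "wz": 0}
    - {"grip": 0, "dx": -0.065, "dy": 0.2, "dz": 0, "wx": 0, "wy": 0, "wz": 0}
    - {"grip": 0, "dx": -0.065, "dy": 0.2, "dz": 0, "wx": 0, "wy": 0, "wz": 0}
    - {"grip": 0, "dx": -0.065, "dy": 0.2, "dz": 0, "wx": 0, "wy": 0, "wz": 0}

```text
t: 13.6
ee_pos: [0.4482, 0.0171, 0.3]
orientation: [2.122, 1.836, -0.491]
force: [0.2, 0.2, -3.6]
gripper_width: 0.145
gripper_force: 116.9
```

Emit:
drive_tool:
  increments:
    - {"grip": 0, "dx": -0.065, "dy": 0.2, "dz": 0, "wx": 0, "wy": 0, "wz": 0}
    - {"grip": 0, "dx": -0.065, "dy": 0.2, "dz": 0, "wx": 0, "wy": 0, "wz": 0}
    - {"grip": 0, "dx": -0.065, "dy": 0.2, "dz": 0, "wx": 0, "wy": 0, "wz": 0}
    - {"grip": 0, "dx": -0.065, "dy": 0.2, "dz": 0, "wx": 0, "wy": 0, "wz": 0}
    - {"grip": 0, "dx": -0.065, "dy": 0.2, "dz": 0, "wx": 0, "wy": 0, "wz": 0}
    - {"grip": 0, "dx": -0.065, "dy": 0.2, "dz": 0, "wx": 0, "wy": 0, "wz": 0}
    - {"grip": 0, "dx": -0.065, "dy": 0.2, "dz": 0, "wx": 0, "wy": 0, "wz": 0}
    - {"grip": 0, "dx": -0.05, "dy": 0.16, "dz": 0, "wx": 0, "wy": 0, "wz": 0}
    - {"grip": 0, "dx": -0.04, "dy": 0.12, "dz": 0, "wx": 0, "wy": 0, "wz": 0}
    - {"grip": 0, "dx": -0.02, "dy": 0.1, "dz": 0, "wx": 0, "wy": 0, "wz": 0}
    - {"grip": 0, "dx": 0, "dy": 0.06, "dz": 0, "wx": 0, "wy": 0, "wz": 0}
    - {"grip": 0, "dx": 0, "dy": 0.03, "dz": 0, "wx": 0, "wy": 0, "wz": 0}

```text
t: 14.6
ee_pos: [0.3928, 0.2027, 0.3002]
orientation: [2.123, 1.835, -0.49]
force: [0.0, 0.2, -3.2]
gripper_width: 0.147
gripper_force: 116.9
```

Emit:
drive_tool:
  increments:
    - {"grip": 0, "dx": 0, "dy": 0.01, "dz": -0.03, "wx": 0, "wy": 0, "wz": 0}
    - {"grip": 0, "dx": 0, "dy": 0, "dz": -0.06, "wx": 0, "wy": 0, "wz": 0}
    - {"grip": 0, "dx": 0, "dy": 0, "dz": -0.1, "wx": 0, "wy": 0, "wz": 0}
    - {"grip": 0, "dx": 0, "dy": 0, "dz": -0.14, "wx": 0, "wy": 0, "wz": 0}
    - {"grip": 0, "dx": 0, "dy": 0, "dz": -0.14, "wx": 0, "wy": 0, "wz": 0}
    - {"grip": 0, "dx": 0, "dy": 0, "dz": -0.1, "wx": 0, "wy": 0, "wz": 0}
    - {"grip": 0, "dx": 0, "dy": 0, "dz": -0.05, "wx": 0, "wy": 0, "wz": 0}
    - {"grip": 0, "dx": 0, "dy": 0, "dz": 0, "wx": 0, "wy": 0, "wz": 0}
    - {"grip": 0, "dx": 0, "dy": 0, "dz": 0, "wx": 0, "wy": 0, "wz": 0}

```text
t: 15.35
ee_pos: [0.3929, 0.2028, 0.2383]
orientation: [2.124, 1.833, -0.491]
force: [-0.3, 0.7, -2.3]
gripper_width: 0.144
gripper_force: 116.9
```

```bash
python3 - <<'E'
from h import *
snap('scene','s8');state()
e=np.array(r.get_state()['ee_pos']);tip=e+[.0015,.0095,-.1485]
for z in (0,.048,.076,.12):print(z,proj('s8',[tip+[0,0,z]])[0].round(1))
print('hook',proj('s8',[.4735,.205,.19]))
asc('s8',170,250,195,295)
E
```

```text
{'t': 15.4, 'ee_pos': [0.393, 0.203, 0.239], 'orientation': [2.124, 1.834, -0.49], 'force': [-0.102, 0.692, -1.562], 'gripper_width': 0.144, 'gripper_force': 116.932}
0 [217.7 284. ]
0.048 [216.9 264.9]
0.076 [216.4 253.2]
0.12 [215.6 233.9]
hook [[198.01566489 222.51235405]]
    7         8         9         0         1         2         3         4         
195 .:::::::::.........:=*%@@@@@@@@@%+=======*%%%**=:..::::::::::::::::::::::::::::-
196 ::....:::...........:-+%@@@@@@@@@*+======+****%*:...::::::::::::::::::::::::::::
197 ......................:+%@@@@@@@@@*+======+**%%*-. ...::::::::::::::::::::::::::
198 ..................     :+%@@@@@@@@%+=======+*%%%=.   ..:::::::::::::::::::::::::
199 ...............         :*%@@@@@@@@%+======+*%@@*:    ..::::::::::::::::::::::::
200 .............           .-+@@@@@@@@%*+=====+*%@@%=.     ..::::::::::::::::::::::
201 ..........               .-*@@@@@%%%*+===++**%@@@*-.     ...::::::::::::::::::::
202 .......                   .+%@@@%%%***++++**%%@@@@+:.      ..:::::::::::::::::::
203 ....                       :+%@@%%%%%%****%%%%@@@@*-:.
[... 7061 characters left out ...]
------::--::.::=====
287 :=-:::::::::::::::::::===+++==+=-----==+++++++++++++++++==========--==-----=====
288 :-=-::::::::::::::::::===+++++++=====++++++++====+++++**++======================
289 .:--::::::::::::::::::====+++++++++++++++========++++****+======================
290 ..:=-:::::::::::::::=======++++++++++++===+======+++******++====================
291 ..:---::::::::::::::========+++++++++++=============+*%%**++====================
292 ...:=-:::::::::::===========+++++++++++==============+***++++===================
293 ...:-=-:::::--==================++++++++==================+++===================
294 ....:-----=======================++++++++=============+=+++++++=================
```

Emit:
drive_tool:
  increments:
    - {"grip": 0, "dx": 0.03, "dy": -0.003, "dz": 0, "wx": 0, "wy": 0, "wz": 0}
    - {"grip": 0, "dx": 0.06, "dy": -0.006, "dz": 0, "wx": 0, "wy": 0, "wz": 0}
    - {"grip": 0, "dx": 0.08, "dy": -0.008, "dz": 0, "wx": 0, "wy": 0, "wz": 0}
    - {"grip": 0, "dx": 0.08, "dy": -0.008, "dz": 0, "wx": 0, "wy": 0, "wz": 0}
    - {"grip": 0, "dx": 0.08, "dy": -0.008, "dz": 0, "wx": 0, "wy": 0, "wz": 0}
    - {"grip": 0, "dx": 0.05, "dy": -0.005, "dz": 0, "wx": 0, "wy": 0, "wz": 0}
    - {"grip": 0, "dx": 0.02, "dy": -0.002, "dz": 0, "wx": 0, "wy": 0, "wz": 0}

```text
t: 15.98
ee_pos: [0.4341, 0.1985, 0.2382]
orientation: [2.125, 1.832, -0.49]
force: [0.3, -0.4, -3.4]
gripper_width: 0.145
gripper_force: 116.9
```

Emit:
drive_tool:
  increments:
    - {"grip": 0, "dx": 0.03, "dy": -0.003, "dz": 0, "wx": 0, "wy": 0, "wz": 0}
    - {"grip": 0, "dx": 0.06, "dy": -0.006, "dz": 0, "wx": 0, "wy": 0, "wz": 0}
    - {"grip": 0, "dx": 0.08, "dy": -0.008, "dz": 0, "wx": 0, "wy": 0, "wz": 0}
    - {"grip": 0, "dx": 0.08, "dy": -0.008, "dz": 0, "wx": 0, "wy": 0, "wz": 0}
    - {"grip": 0, "dx": 0.08, "dy": -0.008, "dz": 0, "wx": 0, "wy": 0, "wz": 0}
    - {"grip": 0, "dx": 0.04, "dy": -0.005, "dz": 0, "wx": 0, "wy": 0, "wz": 0}
    - {"grip": 0, "dx": 0.02, "dy": -0.002, "dz": 0, "wx": 0, "wy": 0, "wz": 0}
    - {"grip": 0, "dx": 0, "dy": 0, "dz": 0, "wx": 0, "wy": 0, "wz": 0}

```text
t: 16.65
ee_pos: [0.4722, 0.1947, 0.2382]
orientation: [2.124, 1.833, -0.491]
force: [-0.6, 1.0, -1.0]
gripper_width: 0.146
gripper_force: 116.9
```

Emit:
drive_tool:
  increments:
    - {"grip": 0, "dx": 0, "dy": 0, "dz": -0.03, "wx": 0, "wy": 0, "wz": 0}
    - {"grip": 0, "dx": 0, "dy": 0, "dz": -0.04, "wx": 0, "wy": 0, "wz": 0}
    - {"grip": 0, "dx": 0, "dy": 0, "dz": -0.04, "wx": 0, "wy": 0, "wz": 0}
    - {"grip": 0, "dx": 0, "dy": 0, "dz": -0.04, "wx": 0, "wy": 0, "wz": 0}
    - {"grip": 0, "dx": 0, "dy": 0, "dz": -0.02, "wx": 0, "wy": 0, "wz": 0}

```text
t: 17.07
ee_pos: [0.4714, 0.1948, 0.2206]
orientation: [2.123, 1.834, -0.492]
force: [-0.2, -0.6, -2.5]
gripper_width: 0.143
gripper_force: 116.9
```

Expected contact is at TCP z ≈ 0.2185, so creep down to it.

Emit:
drive_tool:
  increments:
    - {"grip": 0, "dx": 0, "dy": 0, "dz": -0.01, "wx": 0, "wy": 0, "wz": 0}
    - {"grip": 0, "dx": 0, "dy": 0, "dz": -0.005, "wx": 0, "wy": 0, "wz": 0}

```text
t: 17.23
ee_pos: [0.4717, 0.1949, 0.2196]
orientation: [2.123, 1.834, -0.491]
force: [0.6, 0.2, -2.2]
gripper_width: 0.144
gripper_force: 116.9
```

Emit:
drive_tool:
  increments:
    - {"grip": 0, "dx": 0, "dy": 0, "dz": -0.005, "wx": 0, "wy": 0, "wz": 0}
    - {"grip": 0, "dx": 0, "dy": 0, "dz": -0.005, "wx": 0, "wy": 0, "wz": 0}

```text
t: 17.4
ee_pos: [0.4719, 0.195, 0.2189]
orientation: [2.124, 1.834, -0.49]
force: [-0.2, -0.0, -2.8]
gripper_width: 0.142
gripper_force: 116.9
```

Emit:
drive_tool:
  increments:
    - {"grip": 0, "dx": 0, "dy": 0, "dz": -0.005, "wx": 0, "wy": 0, "wz": 0}

```text
t: 17.48
ee_pos: [0.4719, 0.1949, 0.2188]
orientation: [2.124, 1.833, -0.49]
force: [-1.2, -0.4, 2.8]
gripper_width: 0.145
gripper_force: 117.6
```

Emit:
drive_tool:
  increments:
    - {"grip": 0.25, "dx": 0, "dy": 0, "dz": 0, "wx": 0, "wy": 0, "wz": 0}
    - {"grip": 0.35, "dx": 0, "dy": 0, "dz": 0, "wx": 0, "wy": 0, "wz": 0}
    - {"grip": 0.5, "dx": 0, "dy": 0, "dz": 0, "wx": 0, "wy": 0, "wz": 0}
    - {"grip": 0.7, "dx": 0, "dy": 0, "dz": 0, "wx": 0, "wy": 0, "wz": 0}
    - {"grip": 0.7, "dx": 0, "dy": 0, "dz": 0, "wx": 0, "wy": 0, "wz": 0}
    - {"grip": 0.7, "dx": 0, "dy": 0, "dz": 0, "wx": 0, "wy": 0, "wz": 0}
    - {"grip": 0.7, "dx": 0, "dy": 0, "dz": 0, "wx": 0, "wy": 0, "wz": 0}
    - {"grip": 0.7, "dx": 0, "dy": 0, "dz": 0, "wx": 0, "wy": 0, "wz": 0}
  grip_force: 20

```text
t: 18.15
ee_pos: [0.4718, 0.1949, 0.2183]
orientation: [2.124, 1.834, -0.491]
force: [0.3, -1.0, 0.3]
gripper_width: 0.702
gripper_force: 0.0
```

Emit:
drive_tool:
  increments:
    - {"grip": 0.7, "dx": 0.004, "dy": 0.03, "dz": 0.06, "wx": 0, "wy": 0, "wz": 0}
    - {"grip": 0.7, "dx": 0.007, "dy": 0.045, "dz": 0.1, "wx": 0, "wy": 0, "wz": 0}
    - {"grip": 0.7, "dx": 0.01, "dy": 0.07, "dz": 0.15, "wx": 0, "wy": 0, "wz": 0}
    - {"grip": 0.7, "dx": 0.01, "dy": 0.07, "dz": 0.15, "wx": 0, "wy": 0, "wz": 0}
    - {"grip": 0.7, "dx": 0.013, "dy": 0.09, "dz": 0.2, "wx": 0, "wy": 0, "wz": 0}
    - {"grip": 0.7, "dx": 0.013, "dy": 0.09, "dz": 0.2, "wx": 0, "wy": 0, "wz": 0}
    - {"grip": 0.7, "dx": 0.013, "dy": 0.09, "dz": 0.2, "wx": 0, "wy": 0, "wz": 0}
    - {"grip": 0.7, "dx": 0, "dy": 0, "dz": 0, "wx": 0, "wy": 0, "wz": 0}
    - {"grip": 0.7, "dx": 0, "dy": 0, "dz": 0, "wx": 0, "wy": 0, "wz": 0}

```text
t: 18.9
ee_pos: [0.479, 0.2446, 0.3253]
orientation: [2.124, 1.835, -0.486]
force: [0.4, -0.1, -0.5]
gripper_width: 0.699
gripper_force: 0.0
```

```bash
python3 - <<'E'
from h import *
snap('scene','s9');state()
for z in (.07,.118,.146,.19,.246):print(z,proj('s9',[.4735,.205,z])[0].round(1))
print('s0 vs s9 housing diff',np.abs(cv2.imread('pics/s0.png')[185:255,285:365].astype(int)-cv2.imread('pics/s9.png')[185:255,285:365]).mean())
asc('s9',165,230,185,275)
E
```

```text
{'t': 18.95, 'ee_pos': [0.479, 0.243, 0.324], 'orientation': [2.123, 1.834, -0.49], 'force': [0.086, -0.733, -0.173], 'gripper_width': 0.7, 'gripper_force': 0.0}
0.07 [201.2 269.5]
0.118 [200.  251.5]
0.146 [199.2 240.6]
0.19 [198.  222.5]
0.246 [196.4 198. ]
s0 vs s9 housing diff 9.219166666666666
         7         8         9         0         1         2         
185 ======++++===:::::::.....        ......::::::::::::::::::::::::::
186 ===++++==-:::::::....                 ...::::::::::::::::::::::::
187 ++++==-:::::::....                      ...::::::::::::::::::::::
188 ===-::::::::...        .....  .. ...      ..:::::::::::::::::::::
189 :::::::::...        ...::...     .....     ...:::::::::::::::::::
190 ::::::...        ..::::::...     ..:::..     ..::::::::::::::::::
191 :::...        ...::::::::...    ...::::..     ..:::::::::::::::::
192 ....       ...:::::::::::...    ...::::::..     ..:::::::::::::::
193 .       ...::::::::::::::..........:::::::..      ..:::::::::::::
194       .:::::::::::..:.:.............::::::::..     ..::::::::::::
195    ...::::::::::::........
[... 4869 characters left out ...]

265 :::::.............:..::-+**+***+=:==++-::::::::::.:::.::..::.:.::
266 :.:.::..::::..:......::-+*++****=:====-:::::::::..:...:.....:..:.
267 ::::..:....:..:::.:..:::+**++***=:=====::::-:::::.....:.....:....
268 :::::.:.::.::.::::.:..::+**+****+-=+=++=--===--:::......:::::....
269 ::.::::::..::::::.:::.::+**+****+=+==+++==++==-::::.......:......
270 :::..:::::::::::..:..:.:+********=+===++=++*++=-:::..............
271 :.....::::::::::..::::::+**++****++===++======--:::.............:
272 :::::::::::::::::.::----+***+****++===++===---:::::::............
273 =--------:::.:::::--====+**+******+=++++++=---::::::::...........
274 =========-::..:---=====+****+*****++==++++==::::::::::...........
```

```bash
python3 - <<'E'
from h import *
f=lambda n:cv2.Canny(cv2.imread(f'pics/{n}.png')[190:255,285:365],60,150).astype(np.float32)
print('housing shift px',cv2.phaseCorrelate(f('s0'),f('s9'),cv2.createHanningWindow((80,65),cv2.CV_32F)))
print(r.job_done())
E
```

```text
housing shift px ((-0.02148601589090049, -0.0727337260184342), 0.9717412807047368)
the job is handed in; nothing more can be done
None
```

The wide bore is measured and the job is handed in: the gauge hangs back on its hook with the stop reading about 48 mm as seen in the camera image, and the housing did not move; the judge's result was not reported back.

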